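Third hand: press a forming stake home in its bench clamp

TASK

Pull the ball-headed steel stake out of the wooden tool block, stand it foot down in the socket of the grey clamp and press it down on the sprung ejector until the socket's rim is level with the middle of the red band (about 10 N), never so far that the ejector bottoms out. The ejector would push it out again before I can tighten the clamp screw, so be my third hand: finish while still gripping the stake and pressing it there, upright and steady. Leave the other tools in the block and everything else on the bench where they are.

Things in the scene. Friction and masses are not known exactly. Their poses are not given: they have to be found in the camera images.
- stake: loose steel stake standing foot down in one of the block's holes: round, 137 mm long, about 0.3 kg. From the foot up: bright shank 16 mm diameter to 78 mm (foot bevelled 3 mm, to 11 mm across) with a red band from 28 to 36 mm, dark grip sleeve 22 mm diameter from 78 to 118 mm, bright ball 18 mm diameter at the top. Origin at the centre of the foot, z along the axis to the head
- band (a point): middle of the red band on the stake's axis, 32 mm above the foot
- sleeve (a point): middle of the stake's dark grip sleeve on its axis, 98 mm above the foot: the place to grip
- block: fixed light wooden tool block 70 x 190 x 60 mm (x, y, z); three holes 20 mm diameter and 45 mm deep in its top, in a row along its y at -62, 0 and +62 mm; the stake and two other tools stand in them (any order), about 15 mm above the bench. Origin at the centre of its underside
- clamp: fixed grey stake clamp: foot plate 100 x 100 x 12 mm, two cheeks, and a collar plate 70 x 90 x 20 mm whose top is 75 mm above the bench, with one through hole, the socket, in its middle: 21 mm diameter, bevelled mouth. A brass thumb screw reaches 65 mm to +x at 65 mm height. Origin at the centre of its underside, under the socket
- rim (a point): centre of the socket's mouth, level with the top of the collar plate, 75 mm above the bench
- ejector (a joint): travel in m of the sprung brass disc (34 mm diameter) under the socket: 0 when free, its top then 22 mm below the rim; grows as it is pushed straight down, bottoms at 0.020. Spring 1.0 N per mm from zero: 10 mm and 10 N when the rim is level with the middle of the red band, 6 to 14 mm while the rim is within the band. The stake's own weight pushes it only about 3 mm
- brass_mandrel: loose brass tapered mandrel standing in another hole of the block, 128 mm long, 16 mm shank tapering to 8 mm at the top, leave it; origin at its foot
- wood_punch: loose wooden punch with dark wooden knob (26 mm diameter) standing in another hole of the block, 126 mm long, leave it; origin at its foot
- mallet: loose wooden mallet lying on the bench, head 42 mm diameter 85 mm long, handle 185 mm along +x; leave it; origin under the head
- dish: loose white ceramic dish 90 mm diameter, 30 mm high; leave it; origin under its centre
- bangle: loose brass bangle lying flat, 68 mm diameter, 12 mm high; leave it; origin under its centre
- jar: loose amber jar 56 mm diameter, 70 mm high; leave it; origin under its centre
- bench_block: loose steel bench block 80 x 80 x 22 mm; leave it; origin under its centre
Not all that is in view belongs to the job. Of the things that look like the stake, the middle-sized one is meant.

How it is judged:
On the way, in this order (a step that is already met when the one before it is completed fails the run):
1. the stake is pulled clear of the block, in the gripper (z of stake in the frame of block above 0.063 m and contact force between the fingers and stake above 3 N), for 0.2 s.
2. the stake's foot is in the clamp's socket (z of stake in the frame of clamp below 0.068 m and horizontal distance between stake and rim below 0.006 m), for 0.1 s.
At the end, for the whole second after the job is handed in: through the last second the fingers hold the stake (over 3 N) in the socket, foot within 5 mm of its axis and 36 to 49 mm above the bench, lean under 0.12 rad, slower than 20 mm/s, the ejector 6 to 15 mm down (6 to 15 N), contact force of stake on clamp and ejector 5 to 20 N (value of joint ejector between 0.006 and 0.015 m and contact force between stake and clamp between 5 and 20 N and z of stake in the frame of clamp between 0.036 and 0.049 m and horizontal distance between stake and rim below 0.005 m and angle between stake's own z axis and vertical below 0.12 rad and contact force between the fingers and stake above 3 N and linear speed of stake below 0.02 m/s); the arm keeps its last pose, push and grip.
It fails at once if the ejector is bottomed out (value of joint ejector above 0.019 m).
It fails at once if another tool or thing is moved more than 30 mm (distance of any of brass_mandrel, wood_punch, mallet, dish, bangle, jar, bench_block from where it was at the start of the episode above 0.03 m).
It also fails if it takes over 40 s, if anything falls off the work surface, if the arm or the gripper's body presses on something with over 40 N, if the wrist force passes 120 N, or if a joint passes its speed limit or range.

ROBOT

A 6-joint arm with a two-finger parallel gripper is mounted at the origin on the work surface. World frame = base frame: x ahead of the robot, y to its left, z up, the work surface at z = 0. Lengths are in m, angles in rad, forces in N, time in s.
With the tool pointing down it reaches from about 0.35 to 0.925 m from the base axis. Payload 6.4 kg.
Tool frame: the origin (TCP) lies midway between the tips of the shut fingers; the grasp point (between the pads) lies 19 mm behind it; z points along the fingers, x is the direction in which the jaws open and shut, and the axes are right-handed (so a half turn about z gives the same grasp; the last joint's range is limited). The gripper opens to 94 mm and grips with 3 to 60 N. Pads are 16 mm wide; open, the fingers measure 119 mm over their backs; the gripper's body (75 mm by 177 mm) begins 78 mm behind the grasp point.
Start: joints at [1.031, 0.245, 1.558, -0, 1.339, -0.174], TCP at [0.233, 0.607, 0.205] pointing down, gripper open.
Joint ranges: [-3.13, 3.13], [-1.02, 2.26], [0.13, 2.54], [-0.95, 4.09], [0.21, 2.88], [-2.74, 2.74]. Speed limits (rad/s): [2.57, 2.57, 3.14, 3.14, 3.14, 3.14].

INTERFACE

Orientations are given as a unit quaternion [x, y, z, w].
In Python, from bench import state, optics, order gives the robot as it stands. The module is installed in compiled form; this text tells all that it offers.
- The arm moves only by the shell command python3 -m handwheel 'ROWS' [FORCE]. ROWS is a JSON object of lists of equal length, an entry for each row: "twist": the turn, a rotation vector about the world's x, y, z in units of 5 degrees (1.0 is 5 degrees), a list of three; "translation": the shift along the world's x, y, z in mm, a list of three; "hand": the opening, from 0 (shut) to 1 (fully open). A call has 1 to 12 rows; each row shifts and turns the commanded pose from where the row before left it; what a row does not reach is not made up. A row lasts 1/8 s, in which the tool goes at most 62.5 mm and 10.7 degrees, less where a joint would pass 70% of its speed; a pose out of reach is approached as far as the arm can. A call is refused whole if a number of a shift passes 62.5 or a number of a turn 1, either way. A call with a gripper value outside its range is refused whole. The fingers move at their own pace and stop on an object; FORCE is the grip in N (left out, the last holds). Time passes only in rows, so rows that do not move let the fingers close. It gives the time, the measured TCP pose, the force and the opening at its end, in the units of the state.
- state(): the state, without advancing time (a new reading comes with each control period).
- optics.capture(name): name is "scene" or "top" or "wrist"; returns a dict with "color" (384x512x3 uint8, red, green, blue), "K" (3x3 intrinsics, pixels), "rvec" (rotation vector, rad) and "tvec" (3), from world to camera coordinates, as OpenCV has them. Camera axes: x right, y down, z forward; pixel columns grow to the right and rows downward; lengths in m; the calibration is good to about 2 mm. A picture is of the moment at which its call begins. There is no depth.
- order.close_job(): hands the job in, once; it reports no verdict.
Trained networks look in a picture, given as the dict that the camera call returned (one of the last four; its "shot" number tells which), for a name from the list of things; names that differ only in an ending like _2 or _b are one class to them, and where a whole thing is asked for, a point or a joint stands for the part that bears it (a point fixed in the world has none). Each returns a list of dicts, best first, with "confidence" (0 to 1); they miss things now and then, are a little off and sometimes report something else, mostly with a low value. They report only what shows in the picture. A call takes as long as a camera call. They do not tell look-alikes from the thing itself.
- optics.boxes_of(label, picture): "location" ([column, row] as shares, 0 to 1, of the picture: columns of its width, rows of its height, amid what is visible of it).
- optics.outline_of(label, picture): "mask" (384x512 bool, what is visible of it) and "location" ([column, row] as shares, 0 to 1, of the picture: columns of its width, rows of its height, amid what is visible of it).
The state is a dict: "time_s": time; "joints": joint angles; "qd": joint speeds; "effort": joint torques, N m; "tool_pos": TCP position; "ee_rot": TCP orientation; "wrist_force": force on the tool from outside, world axes, zero at the start; "moment": the same for the moment, N m; "grip_width": opening from 0.0 (shut) to 1.0 (fully open).
Only numpy, scipy, OpenCV 4.12 (cv2) and the standard library are available. Lean on these libraries where they do the work, as an engineer would, in place of code of your own. Each camera call takes 0.05 s, during which the arm holds its last target.

## Working session

There is one attempt and no reset: what is moved stays moved. The work goes in short steps, Python scripts to look and compute and a shell command to move; the robot and the scene stay as the last step left them, time stands still between calls to the robot, and variables do not carry over. Pictures are saved under pics/ and viewed, and the job is handed in when it is done.

```bash
mkdir -p pics; cat > h.py <<'E'
import numpy as np, cv2
from bench import state, optics, order
def cap(n,fn=None):
    p=optics.capture(n)
    if fn: cv2.imwrite('pics/'+fn,p['color'][:,:,::-1])
    return p
def ray(p,uv):
    R,_=cv2.Rodrigues(np.array(p['rvec'],float)); t=np.array(p['tvec'],float).ravel()
    x=cv2.undistortPoints(np.array([[uv]],float),np.array(p['K']),None)[0,0]
    return -R.T@t, R.T@np.array([x[0],x[1],1.])
def atz(p,uv,z):
    c,d=ray(p,uv); return c+d*(z-c[2])/d[2]
def proj(p,X):
    return cv2.projectPoints(np.atleast_2d(np.array(X,float)),np.array(p['rvec'],float),np.array(p['tvec'],float),np.array(p['K']),None)[0][:,0]
E
python3 - <<'E'
from h import *
for n in ['scene','top','wrist']:
    p=cap(n,n+'0.png'); print(n, ray(p,(256,192)))
    for l in ['stake','block','clamp','brass_mandrel','wood_punch','mallet','dish','jar','bangle','bench_block','band','sleeve']:
        print(l,[(np.round(np.array(d['location'])*[512,384],1).tolist(),round(d['confidence'],2)) for d in optics.boxes_of(l,p)])
print(state())
E
```

```text
scene (array([1.27478508, 0.22187295, 0.98570869]), array([-0.593542  , -0.20825038, -0.777433  ]))
stake [([389.3, 213.6], 0.64), ([353.7, 202.8], 0.53), ([373.4, 242.1], 0.41)]
block [([328.9, 208.7], 0.81)]
clamp []
brass_mandrel [([333.4, 197.5], 0.65)]
wood_punch [([315.8, 181.3], 0.46)]
mallet [([162.9, 229.3], 0.79)]
dish [([274.0, 263.4], 0.93)]
jar [([421.6, 273.0], 0.63)]
bangle [([327.9, 255.3], 0.55)]
bench_block [([117.4, 176.5], 0.96)]
band [([386.2, 211.5], 0.8), ([353.5, 198.6], 0.58), ([378.0, 241.3], 0.41)]
sleeve [([388.6, 214.1], 0.95), ([375.4, 239.2], 0.65), ([354.4, 201.5], 0.55)]
top (array([ 0.49642945, -0.00681648,  1.73229293]), array([ 0.0929428 , -0.01871411, -0.99555245]))
stake [([137.7, 209.4], 0.48)]
block [([189.8, 224.7], 0.7)]
clamp [([321.1, 246.7], 0.96)]
brass_mandrel []
wood_punch []
mallet [([311.7, 172.4], 0.92), ([114.6, 185.4], 0.22)]
dish [([219.5, 162.5], 0.6)]
jar [([113.8, 182.9], 0.85), ([323.7, 243.5], 0.19)]
bangle []
bench_block [([380.0, 210.8], 0.77)]
band []
sleeve [([168.8, 218.1], 0.53), ([142.3, 210.0], 0.49)]
wrist (array([0.
[... 181 characters left out ...]
h_block []
band []
sleeve []
{'time_s': 1.95, 'joints': array([ 1.03092844e+00,  2.45102049e-01,  1.55780721e+00, -1.04613370e-05,
        1.33873613e+00, -1.74092729e-01]), 'qd': array([ 0.0001136 ,  0.00068126, -0.00039663,  0.00154768,  0.00042324,
        0.00013997]), 'effort': array([ 4.74067128e-04, -4.15820789e+01, -3.14871740e+01,  6.85779867e-02,
        2.88347056e-02, -1.56278412e-05]), 'tool_pos': array([0.23247863, 0.60700023, 0.20545006]), 'ee_rot': array([ 8.23914750e-01,  5.66713759e-01, -2.18707086e-05,  1.55847034e-05]), 'wrist_force': array([-0.36936598,  0.40050889,  0.91474652]), 'moment': array([-0.02933378, -0.01673271,  0.02844546]), 'grip_width': 1.0014703342648583}
```

View pics/scene0.png

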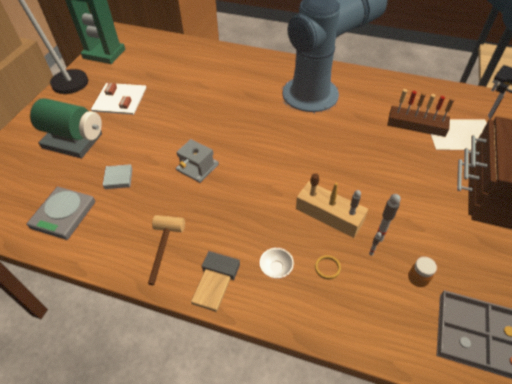

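View pics/top0.png

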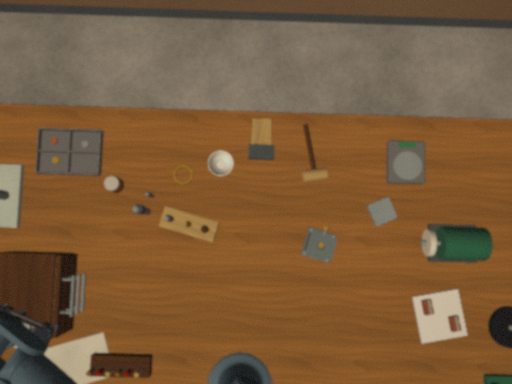

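View pics/wrist0.png

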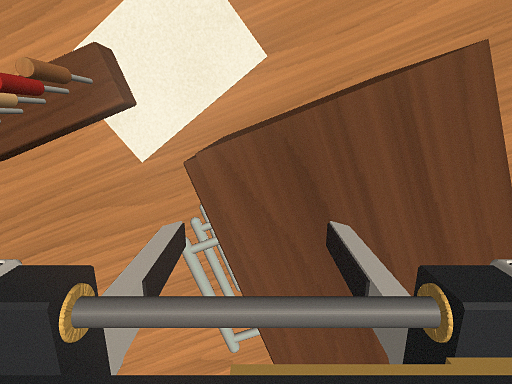

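The scene view shows the block at about (330,208) with the knob punch, the mandrel and a ball-headed stake at (355,200). Two look-alikes, one large and one small, stand on the bench at (390,210) and (376,242). The clamp is at (197,160). Next I enlarge these regions and triangulate.

```bash
python3 - <<'E'
from h import *
s=cap('scene');t=cap('top')
a=cv2.resize(s['color'][140:270,290:450],None,fx=5,fy=4.6,interpolation=3)[:,:,::-1]; cv2.imwrite('pics/sc_block.png',a)
a=cv2.resize(t['color'][170:260,110:230],None,fx=6,fy=6,interpolation=3)[:,:,::-1]; cv2.imwrite('pics/top_block.png',a)
a=cv2.resize(t['color'][215:275,290:350],None,fx=8,fy=8,interpolation=3)[:,:,::-1]; cv2.imwrite('pics/top_clamp.png',a)
a=cv2.resize(s['color'][130:190,165:225],None,fx=8,fy=8,interpolation=3)[:,:,::-1]; cv2.imwrite('pics/sc_clamp.png',a)
for uv,z in [((169,218),.15),((188,224),.0),((138,209),.1),((321,243),.075),((149,194),.1)]: print(uv,atz(t,uv,z))
for uv,z in [((355,195),.145),((197,153),.075)]: print(uv,atz(s,uv,z))
E
```

```text
(169, 218) [0.55257868 0.23888544 0.15      ]
(188, 224) [0.53888768 0.1950317  0.        ]
(138, 209) [0.58103211 0.34993275 0.1       ]
(321, 243) [ 0.48652534 -0.25979556  0.075     ]
(149, 194) [0.63170812 0.31609395 0.1       ]
(355, 195) [0.56381607 0.24624349 0.145     ]
(197, 153) [ 0.48766615 -0.24500411  0.075     ]
```

View pics/sc_block.png

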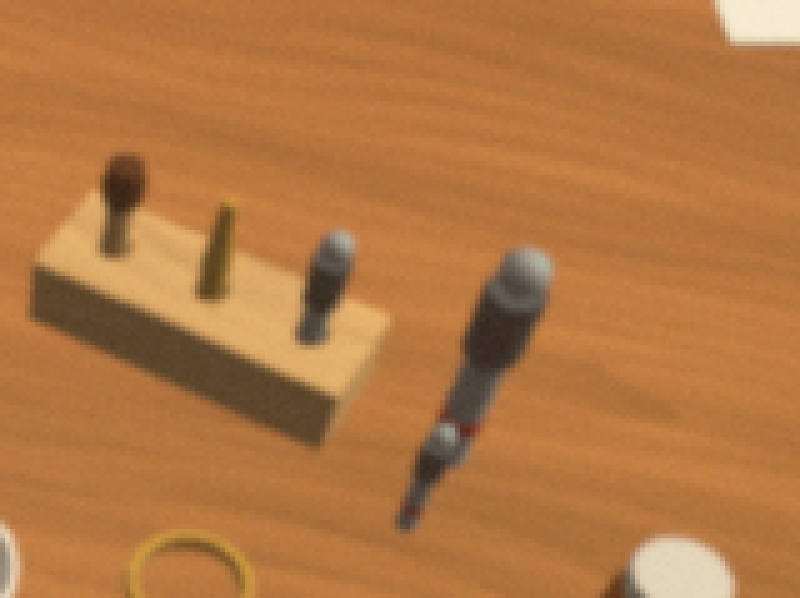

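View pics/top_block.png

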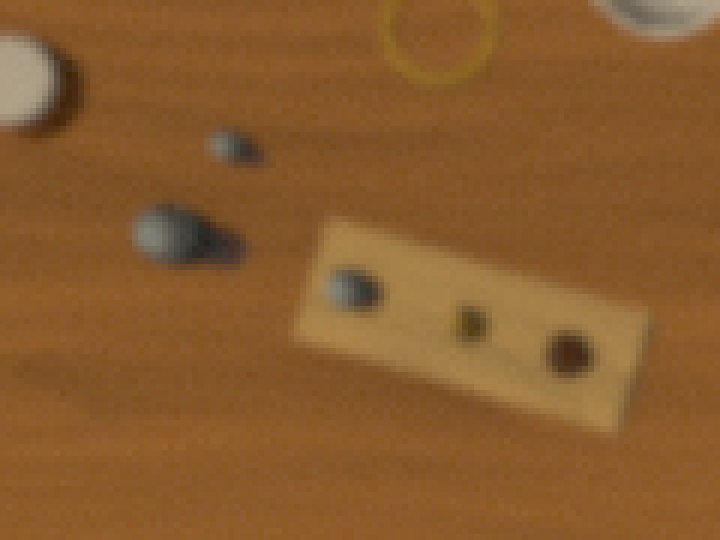

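View pics/top_clamp.png

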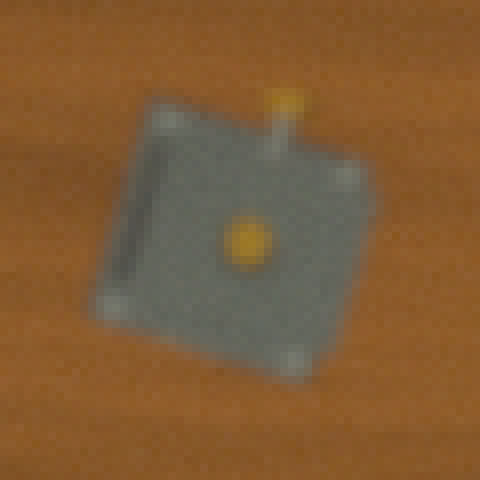

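View pics/sc_clamp.png

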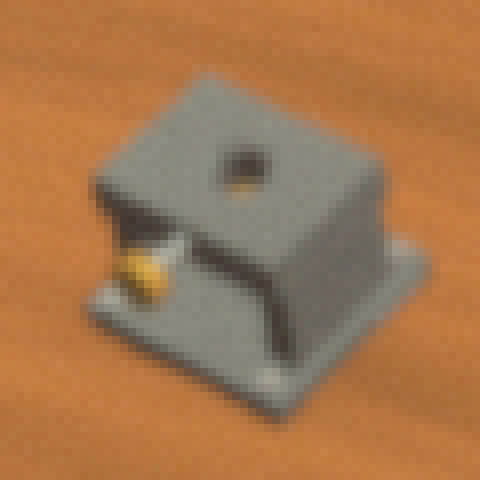

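```bash
python3 - <<'E'
from h import *
s=cap('scene');t=cap('top')
def tri(a,b):
    (c1,d1),(c2,d2)=ray(s,a),ray(t,b)
    A=np.stack([d1,-d2],1); k=np.linalg.lstsq(A,c2-c1,rcond=None)[0]
    return c1+k[0]*d1, c2+k[1]*d2
f=lambda x,y,sx,sy,ox,oy:((x+.5)/sx-.5+ox,(y+.5)/sy-.5+oy)
S=lambda x,y:f(x,y,5,4.6,290,140); T=lambda x,y:f(x,y,6,6,110,170)
print('ball',tri(S(338,246),T(345,288)))
print('knob',tri(S(126,180),T(570,354)))
print('mandrel',tri(S(228,205),T(470,323)))
print('big',tri(S(525,275),T(165,234)))
print('small',tri(S(445,437),T(226,145)))
C=lambda x,y:f(x,y,8,8,165,130);D=lambda x,y:f(x,y,8,8,290,215)
print('clamp',atz(s,C(244,163),.075),atz(t,D(247,240),.065))
# block top corners
P=[T(331,217),T(650,310),T(620,432),T(295,340)]
Q=np.array([atz(t,p,.06) for p in P]);print(Q,Q.mean(0))
P=[S(97,192),S(390,320),S(335,397),S(35,265)]
Q=np.array([atz(s,p,.06) for p in P]);print(Q,Q.mean(0))
# clamp collar corners in scene
P=[C(205,75),C(384,165),C(280,270),C(95,178)]
Q=np.array([atz(s,p,.075) for p in P]);print(Q,Q.mean(0))
E
```

```text
ball (array([0.55342303, 0.2507139 , 0.14235629]), array([0.55403143, 0.24637379, 0.14168747]))
knob (array([0.52160335, 0.13113863, 0.12289407]), array([0.52259626, 0.12644095, 0.12252134]))
mandrel (array([0.53574495, 0.18935353, 0.13656148]), array([0.53743426, 0.17959013, 0.13546512]))
big (array([0.57773285, 0.34086596, 0.1803112 ]), array([0.57815278, 0.33556289, 0.17916426]))
small (array([0.63240997, 0.32762082, 0.09480083]), array([0.63287198, 0.32312682, 0.09393427]))
clamp [ 0.47724489 -0.25609555  0.075     ] [ 0.4811881  -0.25951212  0.065     ]
[[0.59673437 0.26900197 0.06      ]
 [0.54959341 0.08756968 0.06      ]
 [0.48082007 0.10201026 0.06      ]
 [0.5270133  0.28611301 0.06      ]] [0.53854029 0.18617373 0.06      ]
[[0.48185571 0.11054065 0.06      ]
 [0.53169148 0.2909084  0.06      ]
 [0.59732422 0.27123206 0.06      ]
 [0.55087533 0.09093101 0.06      ]] [0.54043669 0.19090303 0.06      ]
[[ 0.43663455 -0.29081657  0.075     ]
 [ 0.46172864 -0.20362517  0.075     ]
 [ 0.52541811 -0.22015981  0.075     ]
 [ 0.5023041  -0.308046    0.075     ]] [ 0.48152135 -0.25566189  0.075     ]
```

```bash
python3 -m handwheel '{"twist":[[0,0,-1],[0,0,-1],[0,0,-1],[0,0,-1],[0,0,-1],[0,0,-1],[0,0,-1],[0,0,-1],[0,0,-1],[0,0,-1],[0,0,-1],[0,0,-1]],"translation":[[0,0,32],[19,-21,33],[19,-21,20],[19,-21,0],[19,-21,0],[19,-21,0],[19,-21,0],[19,-21,0],[19,-21,0],[19,-21,0],[19,-21,0],[19,-21,0]],"hand":[1,1,1,1,1,1,1,1,1,1,1,1]}' 20
python3 -m handwheel '{"twist":[[0,0,-1],[0,0,-1],[0,0,-1],[0,0,-1],[0,0,-0.7],[0,0,0],[0,0,0]],"translation":[[20,-22,0],[20,-22,0],[20,-22,0],[20,-22,0],[20,-22,0],[12,-18,0],[0,0,0]],"hand":[1,1,1,1,1,1,1]}'
python3 - <<'E'
from h import *
p=cap('wrist','w1.png'); st=state(); print(st['tool_pos'],st['ee_rot'],st['time_s'],st['joints'])
print(ray(p,(256,192)))
for l in ['stake','sleeve','brass_mandrel']: print(l,[(np.array(d['location'])*[512,384],d['confidence']) for d in optics.boxes_of(l,p)])
print(proj(p,[[.554,.248,.143],[.554,.248,.113],[.554,.248,.06]]))
E
```

```text
time_s: 3.65
tool_pos: [0.4421, 0.3753, 0.2906]
ee_rot: [0.997, 0.077, 0.0, -0.0]
wrist_force: [-0.3, 0.2, -0.2]
grip_width: 1.003
time_s: 4.53
tool_pos: [0.5539, 0.2471, 0.2903]
ee_rot: [0.992, -0.126, -0.0, -0.0]
wrist_force: [-0.3, 0.0, 1.2]
grip_width: 1.0
[0.55340668 0.24790154 0.29037792] [ 9.92046207e-01 -1.25873962e-01 -2.22131230e-04 -1.40562979e-04] 4.575 [2.34183390e-01 8.65153781e-02 1.58189039e+00 4.21725718e-04
 1.47350348e+00 4.86559868e-01]
(array([0.57236593, 0.32094347, 0.46883303]), array([-0.06174071, -0.24418942, -0.96780092]))
stake [(array([257.0752,  95.5008]), 0.79), (array([257.0752, 177.1008]), 0.6), (array([300.288, 100.416]), 0.59)]
sleeve [(array([256.2048, 181.5168]), 0.77), (array([300.6976, 100.416 ]), 0.76), (array([257.4848,  94.8864]), 0.61)]
brass_mandrel [(array([256.    , 221.9904]), 0.79)]
[[256.02900213 183.96182378]
 [255.99986326 178.57420641]
 [255.95834178 170.89711181]]
```

View pics/w1.png

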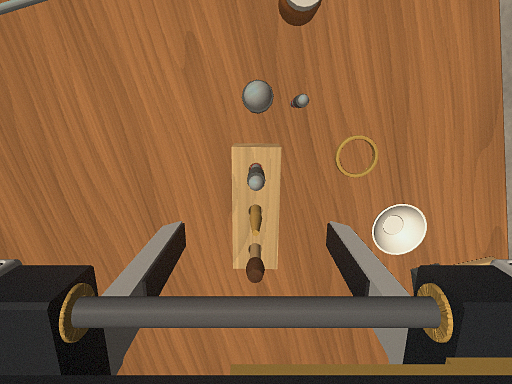

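The wrist view shows the stake's ball at about (257,182), where the projection predicted (256,184). It is in the end hole, with the mandrel at (256,214) and the knob at (255,268). The jaws open across the row, so I descend and grip.

```bash
python3 -m handwheel '{"twist":[[0,0,0],[0,0,0],[0,0,0],[0,0,0],[0,0,0],[0,0,0],[0,0,0]],"translation":[[0,1,-40],[0,0,-40],[0,0,-40],[0,0,-40],[0,0,-25],[0,0,-11],[0,0,0]],"hand":[1,1,1,1,1,1,1]}' 20
python3 - <<'E'
from h import *
cap('wrist','w2.png');cap('scene','s2.png')
a=cv2.imread('pics/s2.png')[140:270,290:450];cv2.imwrite('pics/s2z.png',cv2.resize(a,None,fx=4,fy=4,interpolation=2))
print(state()['tool_pos'])
E
```

```text
time_s: 5.6
tool_pos: [0.5532, 0.2494, 0.0944]
ee_rot: [0.992, -0.125, -0.0, 0.0]
wrist_force: [-1.1, 0.8, 1.0]
grip_width: 1.0
[0.55434143 0.24949455 0.09592309]
```

View pics/w2.png

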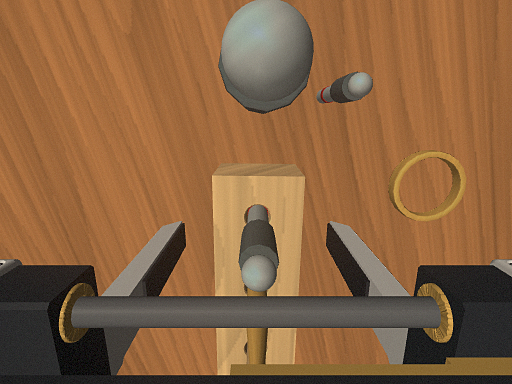

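View pics/s2z.png

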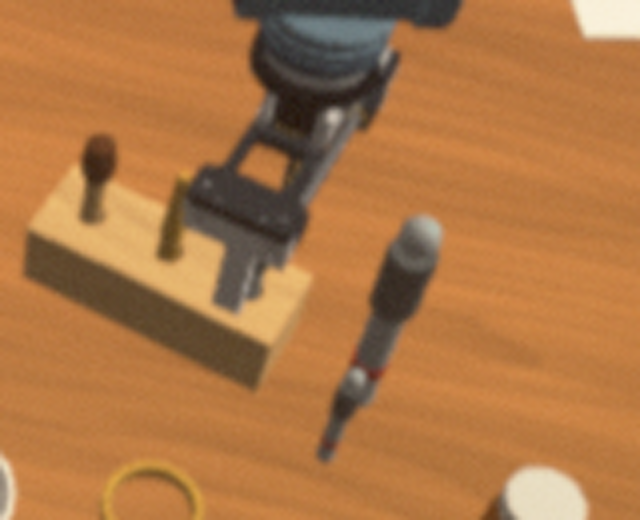

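The stake stands between the jaws, with its ball at (260,273) and its hole at (258,212) in the wrist view. I check how well it is centred before closing.

```bash
python3 - <<'E'
from h import *
p=cap('wrist'); print(atz(p,(260,273),.143),atz(p,(258,213),.06), state()['tool_pos'])
print(proj(p,[[.554,.2495,.143],[.554,.2495,.06]]))
E
```

```text
[0.55568131 0.24855958 0.143     ] [0.55650416 0.25246519 0.06      ] [0.55451165 0.24942521 0.09610987]
[[256.32637097 272.13075819]
 [255.83247213 217.23749065]]
```

```bash
python3 -m handwheel '{"twist":[[0,0,0],[0,0,0],[0,0,0],[0,0,0],[0,0,0],[0,0,0],[0,0,0],[0,0,0]],"translation":[[0,0,0],[0,0,0],[0,0,0],[0,0,0],[0,0,0],[0,0,0],[0,0,0],[0,0,0]],"hand":[0.5,0.3,0,0,0,0,0,0]}' 40
```

```text
time_s: 6.75
tool_pos: [0.5536, 0.249, 0.0944]
ee_rot: [0.992, -0.126, 0.0, 0.0]
wrist_force: [0.6, 0.4, -0.7]
grip_width: 0.228
```

Gripped at 21.4 mm, which fits the 22 mm sleeve. Lifting straight up, clear of the neighbouring tools.

```bash
python3 -m handwheel '{"twist":[[0,0,0],[0,0,0],[0,0,0],[0,0,0],[0,0,0],[0,0,0],[0,0,0],[0,0,0]],"translation":[[0,0,10],[0,0,25],[0,0,30],[0,0,30],[0,0,30],[0,0,30],[0,0,15],[0,0,0]],"hand":[0,0,0,0,0,0,0,0]}' 40
python3 - <<'E'
from h import *
for n in ['wrist','scene']:
    p=cap(n,n+'3.png')
    for l in ['stake','band','sleeve']: print(n,l,[(np.array(d['location'])*[512,384],d['confidence']) for d in optics.boxes_of(l,p)])
a=cv2.imread('pics/scene3.png')[90:270,270:450];cv2.imwrite('pics/s3z.png',cv2.resize(a,None,fx=3,fy=3,interpolation=2))
print(state()['tool_pos'])
E
```

```text
time_s: 7.75
tool_pos: [0.5538, 0.2491, 0.2653]
ee_rot: [0.992, -0.126, 0.001, -0.0]
wrist_force: [0.3, -0.3, -3.6]
grip_width: 0.228
wrist stake [(array([304.0256,  98.4192]), 0.69), (array([256.1024, 250.5984]), 0.59), (array([257.1776,  97.6896]), 0.57)]
wrist band [(array([257.792 , 246.7968]), 0.97), (array([258.6112,  99.1104]), 0.79), (array([303.7184, 104.4096]), 0.5), (array([406.6816, 236.8896]), 0.46)]
wrist sleeve [(array([258.4064, 252.4032]), 0.87), (array([256.4096,  95.8848]), 0.85), (array([304.0768, 100.992 ]), 0.77)]
scene stake [(array([390.4   , 212.3136]), 0.71), (array([362.7008, 174.6816]), 0.51), (array([113.3056, 176.1024]), 0.28)]
scene band [(array([384.8192, 210.8928]), 0.77), (array([362.8032, 170.9184]), 0.57)]
scene sleeve [(array([389.2224, 211.5072]), 0.72), (array([361.984 , 173.7984]), 0.62), (array([375.296 , 241.6128]), 0.61), (array([421.7856, 270.2976]), 0.59)]
[0.55317768 0.24892965 0.26361078]
```

View pics/wrist3.png

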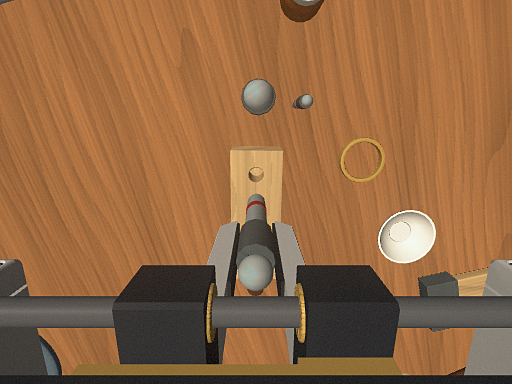

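View pics/s3z.png

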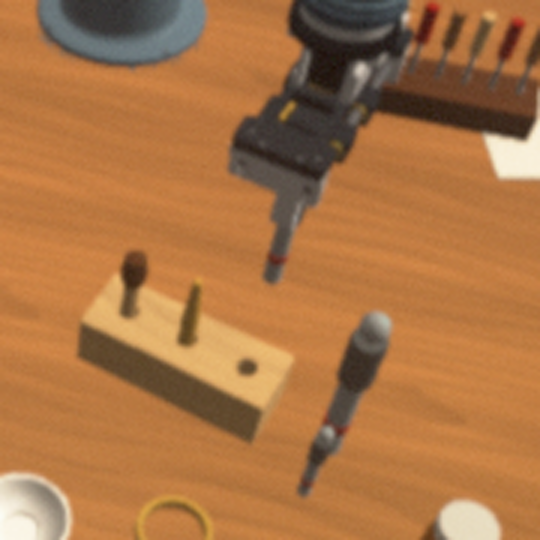

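The stake is out of the block: ball at (256,272), red band at (256,205), foot near (256,197) in the wrist view. The middle hole-row tools are still in place. I check its lean and offset in the hand.

```bash
python3 - <<'E'
from h import *
p=cap('wrist'); st=state(); T=st['tool_pos']; print(T)
a=p['color'][180:300,206:306,::-1];cv2.imwrite('pics/w3z.png',cv2.resize(a,None,fx=5,fy=5,interpolation=2))
X=np.array([[T[0],T[1],T[2]+.019+d] for d in [.030,-.020,-.062,-.066,-.070,-.098]])
uv=proj(p,X); print(uv, (uv-[206,180])*5)
# pixel shift per mm y-row
rd=np.array([.254,.967,0])
print(proj(p,X+rd*.005)-uv)
E
```

```text
[0.55330473 0.24894897 0.26387098]
[[256.88146202 274.32573516]
 [256.64204445 234.75182346]
 [256.51746303 214.15945632]
 [256.50781888 212.56535197]
 [256.49848364 211.02230676]
 [256.44066519 201.46535466]] [[254.40731011 471.62867581]
 [253.21022227 273.7591173 ]
 [252.58731513 170.79728161]
 [252.5390944  162.82675987]
 [252.49241818 155.11153379]
 [252.20332593 107.32677328]]
[[ 0.06782854 -9.03264736]
 [ 0.0491056  -7.02592773]
 [ 0.0398268  -5.91424077]
 [ 0.0391217  -5.82626279]
 [ 0.03844098 -5.74084036]
 [ 0.03426441 -5.20602514]]
```

View pics/w3z.png

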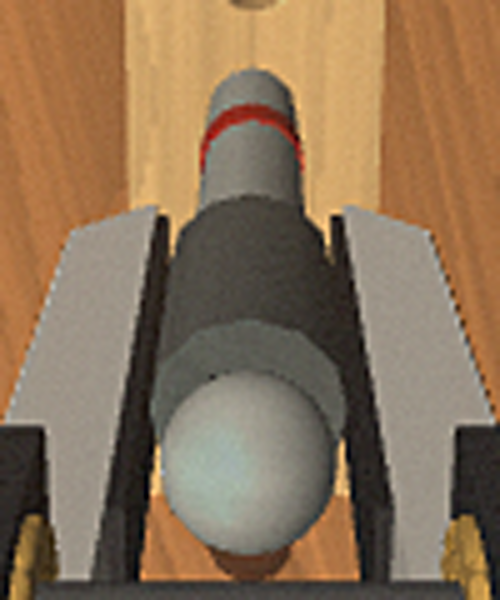

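The stake is upright in the hand within about 1 mm. Carrying it over to the clamp.

```bash
python3 -m handwheel '{"twist":[[0,0,0],[0,0,0],[0,0,0],[0,0,0],[0,0,0],[0,0,0],[0,0,0],[0,0,0],[0,0,0],[0,0,0],[0,0,0],[0,0,0]],"translation":[[-3,-20,0],[-7,-45,0],[-8,-55,0],[-8,-55,0],[-8,-55,0],[-8,-55,0],[-8,-55,0],[-8,-55,0],[-8,-55,0],[-5,-37,0],[-2,-20,0],[0,0,0]],"hand":[0,0,0,0,0,0,0,0,0,0,0,0]}' 40
python3 - <<'E'
from h import *
for k in range(2):
    p=cap('wrist','w4.png'); st=state(); T=st['tool_pos']; print(T,st['wrist_force'],st['time_s'],st['joints'])
a=p['color'][100:300,156:356,::-1];cv2.imwrite('pics/w4z.png',cv2.resize(a,None,fx=3,fy=3,interpolation=2))
for q in ([.4805,-.257,.075],[.477,-.256,.075],[.481,-.2595,.075],[T[0],T[1],T[2]-.079]): u=proj(p,[q])[0];print(q,u,(u-[156,100])*3)
E
```

```text
time_s: 9.7
tool_pos: [0.48, -0.2587, 0.2643]
ee_rot: [0.992, -0.127, -0.0, -0.0]
wrist_force: [-0.2, 0.0, -3.9]
grip_width: 0.229
[ 0.48028021 -0.25769008  0.26433881] [ 0.12479725  1.09651957 -3.7322135 ] 9.75 [-7.00831198e-01 -4.67514140e-02  1.76394880e+00  5.63163980e-04
  1.42505757e+00 -4.48083724e-01]
[ 0.48050105 -0.2571402   0.26435535] [-0.06203034 -0.17717802 -2.86274261] 9.8 [-6.99727529e-01 -4.69957013e-02  1.76415443e+00  4.70383073e-04
  1.42496897e+00 -4.48068267e-01]
[0.4805, -0.257, 0.075] [256.09959716 176.8682106 ] [300.29879149 230.60463181]
[0.477, -0.256, 0.075] [253.28676181 176.79482543] [291.86028544 230.3844763 ]
[0.481, -0.2595, 0.075] [256.95309782 178.60796201] [302.85929345 235.82388602]
[np.float64(0.48050104516454634), np.float64(-0.25714019755226086), np.float64(0.18535535442110623)] [256.31846966 200.93091333] [300.95540899 302.79274   ]
```

View pics/w4z.png

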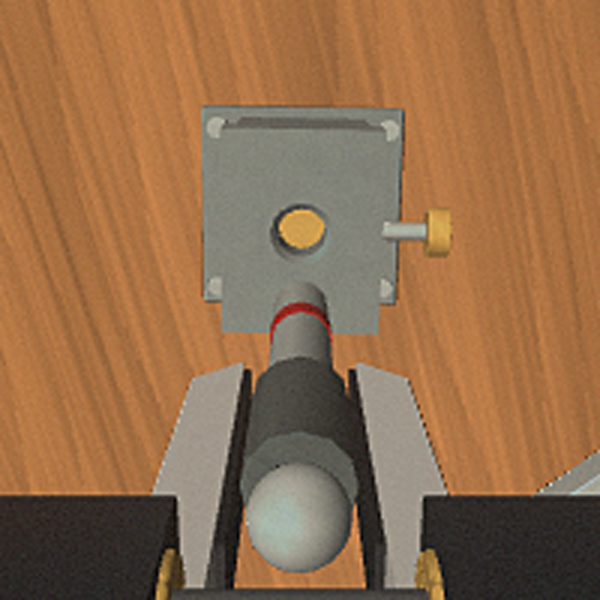

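The socket mouth is centred at zoom (300,231), where the projection predicted (300,231). The foot is at (302,290). I lower it to just above the rim and look again.

```bash
python3 -m handwheel '{"twist":[[0,0,0],[0,0,0],[0,0,0],[0,0,0],[0,0,0],[0,0,0]],"translation":[[0,-1,-20],[0,0,-30],[0,0,-30],[0,0,-10],[0,0,0],[0,0,0]],"hand":[0,0,0,0,0,0]}' 40
python3 - <<'E'
from h import *
for k in range(2):
    p=cap('wrist','w5.png'); st=state(); T=st['tool_pos']; print(T,st['wrist_force'],st['time_s'])
a=p['color'][130:250,196:316,::-1];cv2.imwrite('pics/w5z.png',cv2.resize(a,None,fx=5,fy=5,interpolation=2))
R=[.4805,-.257]
for d in (-.0105,.0105):
  for v in ([.967,-.254],[.254,.967]):
    u=proj(p,[[R[0]+d*v[0],R[1]+d*v[1],.075]])[0];print('rim',(u-[196,130])*5)
for d in (-.0055,.0055):
  for v in ([.967,-.254],[.254,.967]):
    u=proj(p,[[T[0]+d*v[0],T[1]+d*v[1],T[2]-.079]])[0];print('foot',(u-[196,130])*5)
p=cap('scene','s5.png')
a=p['color'][90:210,135:265,::-1];cv2.imwrite('pics/s5z.png',cv2.resize(a,None,fx=5,fy=5,interpolation=2))
E
```

```text
time_s: 10.55
tool_pos: [0.4813, -0.2593, 0.1758]
ee_rot: [0.992, -0.126, 0.001, 0.001]
wrist_force: [-0.2, 0.6, -3.5]
grip_width: 0.227
[ 0.48130355 -0.25949703  0.1759363 ] [-0.19467442 -0.4722526  -2.58223176] 10.6
[ 0.4812254  -0.25946657  0.1758882 ] [-0.3772102  -0.33153841 -2.83763466] 10.65
rim [240.08231388 314.91345592]
rim [292.45522154 365.55828286]
rim [345.32286553 315.43689941]
rim [292.96880606 263.82635792]
foot [270.03397093 356.83364222]
foot [299.52685452 385.28343   ]
foot [329.37786859 357.12255167]
foot [299.89137934 328.36809942]
```

View pics/w5z.png

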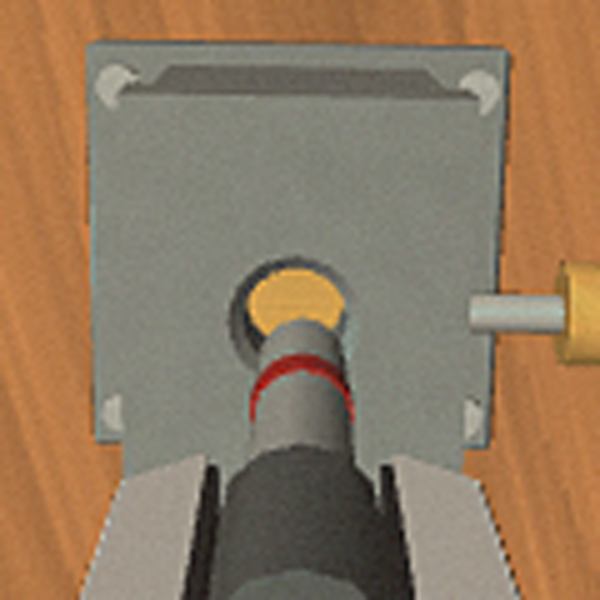

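View pics/s5z.png

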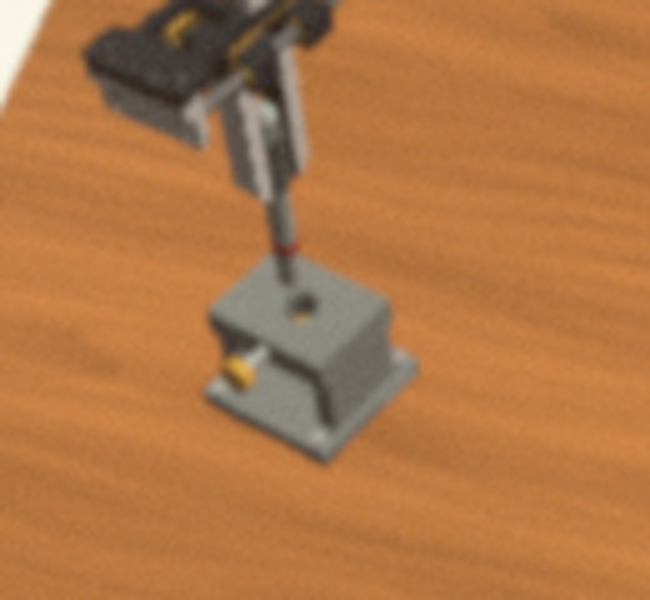

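```bash
python3 - <<'E'
from h import *
p=cap('wrist'); T=state()['tool_pos']; print(T)
j=np.array([.967,-.254,0]);r=np.array([.254,.967,0])
for off in (0,.001,.002):
  foot=np.array([T[0],T[1],T[2]-.0795])+off*r
  out=[]
  for h,rad in ((0,.0055),(.003,.008),(.028,.008),(.036,.008),(.078,.008),(.078,.011)):
    out.append((proj(p,[foot+r*rad+[0,0,h]])[0]-[196,130])*5)
  print(off,np.round(out,0).tolist())
E
```

```text
[ 0.48097103 -0.25935193  0.17548695]
0 [[300.0, 327.0], [300.0, 318.0], [300.0, 357.0], [300.0, 371.0], [302.0, 465.0], [302.0, 443.0]]
0.001 [[300.0, 322.0], [300.0, 313.0], [300.0, 351.0], [300.0, 365.0], [302.0, 457.0], [302.0, 436.0]]
0.002 [[300.0, 317.0], [300.0, 308.0], [300.0, 346.0], [301.0, 359.0], [302.0, 450.0], [302.0, 429.0]]
```

Fit: the stake axis sits about 0.3 mm from the TCP axis, and the rim is at about (0.480, -0.2574). I shift (-1, +2) mm, enter the socket and stop short of the ejector.

```bash
python3 -m handwheel '{"twist":[[0,0,0],[0,0,0],[0,0,0],[0,0,0],[0,0,0],[0,0,0],[0,0,0]],"translation":[[-1,2,0],[0,0,0],[0,0,-12],[0,0,-10],[0,0,-10],[0,0,-5],[0,0,0]],"hand":[0,0,0,0,0,0,0]}' 40
python3 - <<'E'
from h import *
for k in range(2):
    p=cap('wrist','w6.png'); st=state(); T=st['tool_pos']; print(T,st['wrist_force'],st['moment'],st['time_s'])
a=p['color'][130:270,196:316,::-1];cv2.imwrite('pics/w6z.png',cv2.resize(a,None,fx=4,fy=4,interpolation=2))
E
```

```text
time_s: 11.62
tool_pos: [0.4793, -0.2568, 0.1369]
ee_rot: [0.992, -0.126, -0.0, -0.0]
wrist_force: [-0.0, 0.1, -3.8]
grip_width: 0.225
[ 0.47947016 -0.25696978  0.13736181] [ 0.0382242   0.064141   -4.25054663] [-0.03218991  0.06031995 -0.02516006] 11.675
[ 0.4796443  -0.25708199  0.13769023] [-0.29996819 -0.72124707 -2.40707543] [-0.03855031  0.06545411  0.01827967] 11.725
```

View pics/w6z.png

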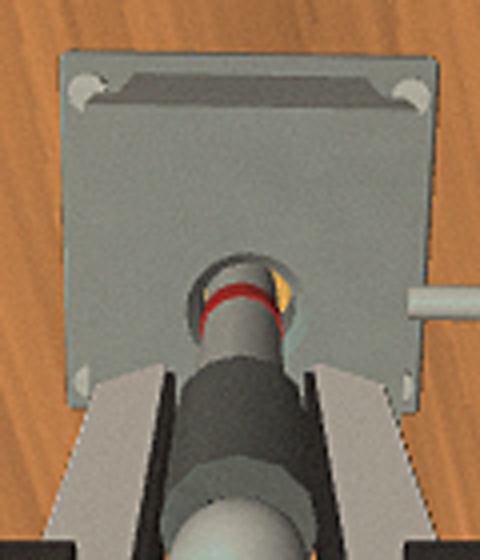

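The foot is inside the socket, roughly centred, with the hole spanning zoom x 188 to 298 and the shank at 240, and no contact force yet. I press in stages and watch the force.

```bash
python3 -m handwheel '{"twist":[[0,0,0],[0,0,0],[0,0,0],[0,0,0],[0,0,0]],"translation":[[0,0,-4],[0,0,-3],[0,0,-2],[0,0,0],[0,0,0]],"hand":[0,0,0,0,0]}' 40
python3 - <<'E'
from h import *
L=[]
for k in range(8):
    p=cap('wrist'); st=state(); L.append(np.r_[st['tool_pos'],st['wrist_force'],st['time_s']])
print(np.round(np.mean(L,0),4),np.round(np.std(L,0),4))
E
```

```text
time_s: 12.35
tool_pos: [0.4797, -0.2572, 0.1289]
ee_rot: [0.992, -0.126, 0.0, 0.0]
wrist_force: [0.3, 0.3, 0.6]
grip_width: 0.229
[ 0.4797 -0.2571  0.1287 -0.1863  0.1215  0.3737 12.575 ] [0.000e+00 0.000e+00 1.000e-04 3.749e-01 2.765e-01 4.161e-01 1.146e-01]
```

The force rose 3.8 N, so the ejector is about 3.8 mm down and the foot at 49.2 mm, which agrees with the TCP height. About 6 mm more to go.

```bash
python3 -m handwheel '{"twist":[[0,0,0],[0,0,0],[0,0,0],[0,0,0],[0,0,0]],"translation":[[0,0,-2],[0,0,-2],[0,0,-2],[0,0,0],[0,0,0]],"hand":[0,0,0,0,0]}' 40
python3 - <<'E'
from h import *
L=[]
for k in range(8):
    p=cap('wrist','w7.png'); st=state(); L.append(np.r_[st['tool_pos'],st['wrist_force'],st['time_s']])
print(np.round(np.mean(L,0),4),np.round(np.std(L,0),4),st['ee_rot'],st['grip_width'])
a=p['color'][130:270,196:316,::-1];cv2.imwrite('pics/w7z.png',cv2.resize(a,None,fx=4,fy=4,interpolation=2))
p=cap('scene'); a=p['color'][100:190,150:250,::-1];cv2.imwrite('pics/s7z.png',cv2.resize(a,None,fx=6,fy=6,interpolation=2))
cv2.imwrite('pics/s7.png',p['color'][:,:,::-1])
E
```

```text
time_s: 13.38
tool_pos: [0.4798, -0.2573, 0.1232]
ee_rot: [0.992, -0.126, 0.0, 0.0]
wrist_force: [-0.8, 1.5, 6.4]
grip_width: 0.231
[ 0.4798 -0.2572  0.1232 -1.3387  0.4556  5.899  13.6   ] [0.     0.     0.     0.4109 0.4851 0.5843 0.1146] [ 9.92055763e-01 -1.25798440e-01  2.49230761e-04  2.32866518e-04] 0.22631798665813294
```

View pics/w7z.png

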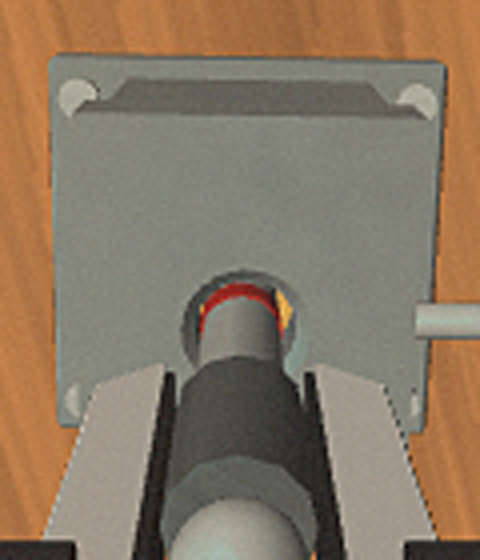

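View pics/s7z.png

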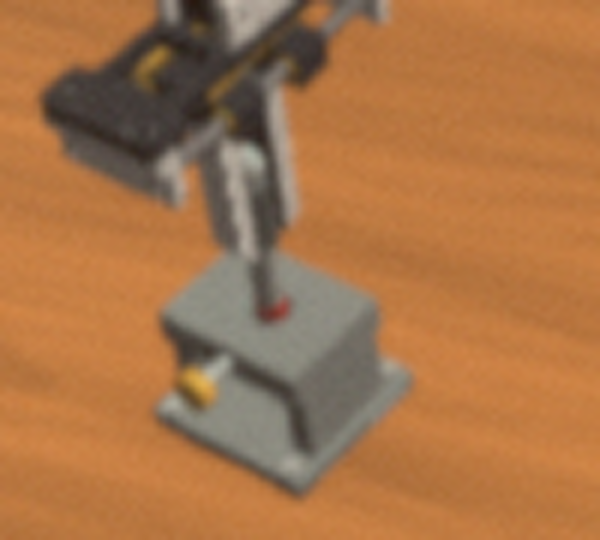

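View pics/s7.png

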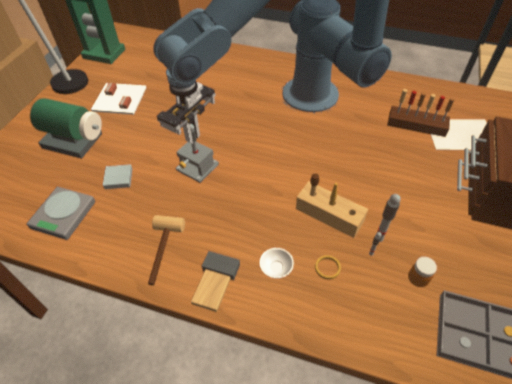

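The red band sits at the rim. The force on the ejector is about 9.2 N, and everything else is in place. One last 1 mm nudge, then settle and check.

```bash
python3 -m handwheel '{"twist":[[0,0,0],[0,0,0],[0,0,0],[0,0,0],[0,0,0],[0,0,0]],"translation":[[0,0,-1],[0,0,0],[0,0,0],[0,0,0],[0,0,0],[0,0,0]],"hand":[0,0,0,0,0,0]}' 40
python3 - <<'E'
from h import *
L=[]
for k in range(10):
    p=cap('scene'); st=state(); L.append(np.r_[st['tool_pos'],st['wrist_force'],st['time_s']])
print(np.round(np.mean(L,0),4),np.round(np.std(L,0),4),st['grip_width'])
p=cap('wrist','w8.png')
a=p['color'][130:270,196:316,::-1];cv2.imwrite('pics/w8z.png',cv2.resize(a,None,fx=4,fy=4,interpolation=2))
E
```

```text
time_s: 14.58
tool_pos: [0.4798, -0.2573, 0.1223]
ee_rot: [0.992, -0.126, 0.0, 0.0]
wrist_force: [-1.2, 1.1, 6.3]
grip_width: 0.227
[ 0.4798 -0.2573  0.1223 -1.5637  0.7837  6.7652 14.85  ] [0.     0.     0.     0.3991 0.4018 0.5006 0.1436] 0.2233185148590257
```

View pics/w8z.png

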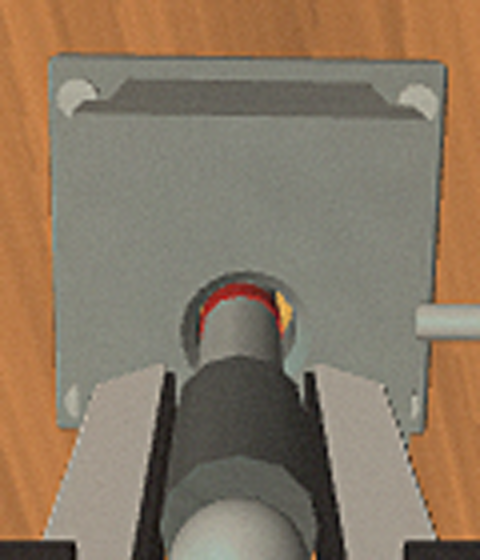

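The press is steady at about 10 N on the ejector. The stake is upright in the socket with the band at the rim, so I hand in.

```bash
python3 -c "
from bench import order,state
print(order.close_job()); s=state(); print(s['time_s'],s['wrist_force'],s['tool_pos'])"
```

```text
the job is handed in; nothing more can be done
None
the job is handed in; nothing more can be done
```

The job is handed in with the stake still gripped at 40 N, pressed into the clamp socket, upright and steady. I pulled it from the end hole of the block, carried it above the other tools, centred it over the socket with the wrist camera and pressed it down in stages.

**Last checks:**
- **Press:** the wrist force showed about 10 N on the ejector, once the stake's weight is added. The foot is at an estimated 43 mm, so the ejector is about 10 mm down, far from bottoming out.
- **Fit:** the foot is within about 1 mm of the socket's axis and the red band sits at the rim.
- **Steadiness:** the arm position did not move over the last readings.
- **Rest of the bench:** in the last full scene picture, taken just before the final 1 mm press, nothing else had moved.
- **Time:** about 15 s of the 40 s.

**Disagreements:** the first camera estimates of the socket differed by about 4 mm; the wrist view settled it. There is also a small sideways force of 1.5 to 2 N, probably from light contact with the socket wall. My last state reading after handing in was refused, so nothing confirms the final second.

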